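# Unload the drained instrument basket

### The arm

A 6-joint arm with a two-finger parallel gripper is mounted at the origin on a cart in front of the work surface, level with it; the furniture and walls round the work are solid. World frame = base frame: x ahead of the robot, y to its left, z up, the work surface at z = 0. Lengths are in m, angles in degrees, forces in N, time in s.
With the tool pointing down it reaches from about 0.425 to 0.95 m from the base axis. Payload 3.5 kg.
Tool frame: the origin (TCP) lies midway between the tips of the shut fingers; the grasp point (between the pads) lies 19 mm behind it; z points along the fingers, y is the line along which they close (so a half turn about z gives the same grasp; the last joint's range is limited). The gripper opens to 85 mm and grips with 20 to 120 N. Pads are 22 mm wide; open, the fingers measure 114 mm over their backs; the gripper's body (76 mm by 85 mm) begins 54 mm behind the grasp point. The pads swing forward as they close: fully open they stand 13 mm farther back than shut.
Start: joints at [59.874, 16.404, 90.338, -0, 73.258, -8.594], TCP at [0.248, 0.628, 0.231] pointing down, gripper open.
Joint ranges: [-158.93, 158.93], [-51.34, 127.21], [12.03, 142.37], [-87.48, 267.48], [13.55, 161.25], [-162.69, 162.69]. Speed limits (degrees/s): [159.86, 159.86, 180, 180, 180, 180].

### API

Orientations are given as a 3x3 rotation matrix whose columns are the frame's x, y, z axes.
In Python, from rig import r gives the robot as it stands. The module is installed in compiled form; this text tells all that it offers.
- The arm moves only by the tool jog_arm, never from a script. Its argument "targets" is a list of rows, each an object of numbers: "dx", "dy", "dz": the shift along the tool's x, y, z normalised to -1 to 1, where 1 is 0.6 m; "spin": the turn about the tool's z normalised to -1 to 1, where 1 is 1.5 rad. A call has 1 to 10 rows; each row is the pose to reach, as a shift and turn from the pose commanded when the call began, along the tool's axes at that moment; what a row does not reach only later rows make up. A row lasts 1/8 s, in which the tool goes at most 62.5 mm and 10.7 degrees, less where a joint would pass 70% of its speed; a pose out of reach is approached as far as the arm can. A call with a number of a shift or a turn outside -1 to 1 is refused whole. A call with a gripper value outside its range is refused whole. "grip" is the opening, from -1 (shut) to 1 (fully open), set as the call begins (left out, the last holds). The fingers move at their own pace and stop on an object; "force" is the grip in N (left out, the last holds). Time passes only in rows, so rows that repeat a pose let the fingers close. It gives the time, the measured TCP pose, the force, the opening and the grip force at its end, in the units of the state.
- r.get_state(): the state, without advancing time (a new reading comes with each control period).
- r.read_camera(name): name is "side" or "top"; returns (picture, depth): 420x560x3 uint8, red, green, blue; 420x560 float32, m along the optical axis (not along the pixel's ray), 0 where there is no reading.
- r.camera_info(name): a dict with "mtx" (3x3 intrinsics, pixels), "k1" (the pictures are not rectified: a ray, as slopes to the right and down, at radius r is drawn at 1 + k1 r^2 times it, then the intrinsics apply), "world_from_camera" (4x4, takes a point from camera to world coordinates). Camera axes: x right, y down, z forward; pixel columns grow to the right and rows downward; lengths in m; the calibration is good to about 2 mm. A picture is of the moment at which its call begins. camera_info takes no time and is no camera call.
- r.sign_off(): hands the job in; it is judged then, once.
The state is a dict: "t": time; "joint_positions": joint angles; "dq": joint speeds; "tau": joint torques, N m; "eef_pos": TCP position; "tool_rot": TCP orientation; "ft_force": force on the tool from outside, world axes, zero at the start; "moment": the same for the moment, N m; "grip_width": finger opening in m; "finger_force": force on a finger pad.
Only numpy, scipy, OpenCV 4.12 (cv2) and the standard library are available. Lean on these libraries where they do the work, as an engineer would, in place of code of your own. Each camera call takes 0.05 s, during which the arm holds its last target. There are 200 camera calls.

### The job

The rinsed instruments have drained: lift the wire basket by its upright handle off the drip stand, keeping it level, and set it down, not drop it, inside the large oblong steel tray, standing flat on the tray's floor. Then fold the basket's handle right down to one side, take the forceps out and lay it flat on the blue mat of the smaller steel tray beside the forceps already there: parallel, tips the same way, ends level, a little apart but no more than about 6 cm between the two. Leave that other forceps and the things standing around where they are.

Things in the scene. Friction and masses are not known exactly. Their poses are not given: they have to be found in the camera images.
- drip_stand: fixed steel drip stand, 150 x 206 mm (own x, y) and 80 mm high: a drip pan on the table and a frame of round bar on legs; the basket rests on the frame 55 mm above the origin, between four upright angle guides at the corners that rise 23 mm above the frame with about 3.5 mm play. Origin: centre of its underside on the table, z up, long side along y
- basket: loose open wire basket of steel, 122 x 180 x 42 mm (own x, y, z), walls and floor 4 mm thick, a perforated blue silicone mat 3 mm thick on its floor (mat top 7 mm above the origin), about 0.4 kg with handle. Origin: centre of its underside; long side along y. It stands on the drip stand with the forceps in it
- bail (a joint): hinge of the basket's wire handle (bail), rad: 0 upright, up to +1.42 folded down to the basket's +x side or -1.42 to its -x side (stops). A stiff hinge holds it about upright. Its axis runs along the basket's y through a point 36 mm above the basket's origin
- bail_grip (a point): middle of the handle's orange round grip sleeve, 14 mm thick and 84 mm long along the basket's y, 95 mm from the hinge axis (131 mm above the basket's underside when upright); point axes turn with the handle
- large_tray: fixed shallow oblong steel tray, 200 x 300 mm (own x, y), flat floor 172 x 272 mm and 2 mm thick, rim 18 mm high. Origin: centre of its underside; long side along y
- small_tray: fixed shallow nearly square steel tray, 220 x 214 mm (own x, y), flat floor 192 x 186 mm and 2 mm thick, rim 18 mm high, lined with a perforated blue silicone mat 172 x 170 x 3 mm fixed to it (mat top 5 mm above the origin). Origin: centre of its underside
- forceps: loose steel thumb forceps lying flat in the basket, 14 x 132 x 8 mm (own x, y, z), 22 g, cannot be squeezed shut. Origin: centre of its underside; long axis y, tips at -y
- forceps_tip (a point): tip of that forceps, 66 mm along -y from its origin, 4 mm above its underside
- other_forceps: a second, like forceps lying on the mat in the small tray, same frame: tips at -y
- other_forceps_tip (a point): tip of the second forceps, 66 mm along -y from its origin
- vial_teal: loose glass vial with teal cap, 33 mm wide, 56 mm high, behind the stand; bystander. Origin: centre of its underside
- glucose_bottle: loose bottle with orange cap and green label, 63 x 68 x 185 mm, at the back; bystander. Origin: centre of its underside
- tape: roll of tan tape lying flat, 56 mm wide, 25 mm high; bystander. Origin: centre of its underside

How it is judged:
By the outcome, as a careful person would: the job done as asked, in the order asked, and still so for the second after the job is handed in, with the robot touching nothing.
It also fails if it takes over 61 s, if anything falls off the work surface, if the arm or the gripper's body presses on something with over 40 N, if the wrist force passes 120 N, or if a joint passes its speed limit or range.

## Working session

There is one attempt and no reset: what is moved stays moved. The work goes in short steps, Python scripts to look and compute and a tool call to move; the robot and the scene stay as the last step left them, time stands still between calls to the robot, and variables do not carry over. Pictures are saved under pics/ and viewed, at most 10 in all, crops included, and the job is handed in when it is done.

Besides the shell and the picture viewer there is one more tool, called after "Emit:" in YAML: its name, and indented under it one key for each argument. jog_arm: Moves the arm, as the interface text tells. Its arguments: {"type":"object","properties":{"targets":{"type":"array","items":{"type":"object","properties":{"dx":{"type":"number","minimum":-1,"maximum":1},"dy":{"type":"number","minimum":-1,"maximum":1},"dz":{"type":"number","minimum":-1,"maximum":1},"spin":{"type":"number","minimum":-1,"maximum":1}}}},"grip":{"type":"number"},"force":{"type":"number"}},"required":["targets"]}

```bash
mkdir -p pics; cat > h.py <<'E'
import numpy as np, cv2
from rig import r
def cloud(name):
    img,d=r.read_camera(name); c=r.camera_info(name); K=np.array(c["mtx"]);T=np.array(c["world_from_camera"])
    h,w=d.shape; u,v=np.meshgrid(np.arange(w),np.arange(h))
    # k1 model: distorted = s*(1+k1 r^2)
    D=np.array([c["k1"],0,0,0.])
    s=cv2.undistortPoints(np.stack([u,v],-1).reshape(-1,1,2).astype(float),K,D).reshape(h,w,2)
    ray=np.dstack([s,np.ones((h,w))])@T[:3,:3].T
    P=ray*d[...,None]+T[:3,3]
    return img,d,P,ray,T[:3,3]
def onplane(ray,o,z): return o+ray*((z-o[2])/ray[...,2:3])
E
python3 - <<'E'
from h import *
for n in("side","top"):
    img,d,P,ray,o=cloud(n); cv2.imwrite(f"pics/{n}0.png",img[...,::-1]); np.savez(f"{n}0.npz",img=img,d=d,P=P,ray=ray,o=o)
    c=r.camera_info(n);print(n,c)
s=r.get_state();print(s["t"],s["tool_rot"],s["eef_pos"],s["grip_width"])
E
```

```text
side {'mtx': array([[444.12035742,   0.        , 282.03327167],
       [  0.        , 444.12035742, 206.80763619],
       [  0.        ,   0.        ,   1.        ]]), 'k1': -0.14373176509082664, 'world_from_camera': array([[ 0.91253402,  0.28228809, -0.2959647 ,  0.86815143],
       [ 0.40847203, -0.66579191,  0.6243971 , -0.56955879],
       [-0.02079104, -0.69067689, -0.72286455,  0.87961378],
       [ 0.        ,  0.        ,  0.        ,  1.        ]])}
top {'mtx': array([[385.19075463,   0.        , 277.76489398],
       [  0.        , 385.19075463, 204.11697578],
       [  0.        ,   0.        ,   1.        ]]), 'k1': -0.07747643235857865, 'world_from_camera': array([[-0.00292824, -0.99595929,  0.08975815,  0.49229156],
       [-0.99966283,  0.00523126,  0.02543354,  0.06039626],
       [-0.02580032, -0.08965341, -0.99563879,  1.029056  ],
       [ 0.        ,  0.        ,  0.        ,  1.        ]])}
0.1 [[-9.30196731e-01  3.67059708e-01 -1.10070841e-03]
 [ 3.67061213e-01  9.30194852e-01 -1.89810713e-03]
 [ 3.27154646e-04 -2.16964041e-03 -9.99997593e-01]] [0.24740553 0.62737492 0.23002807] 0.08566458012344717
```

View pics/top0.png

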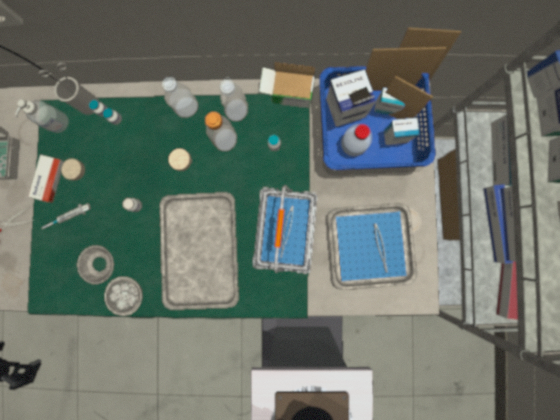

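View pics/side0.png

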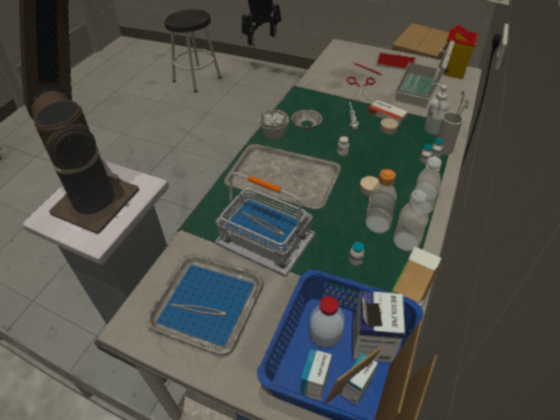

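The top view shows the large tray at (200,250), the basket with its orange grip at (280,229), and the small tray at (371,246) with the other forceps at (381,247). The side view confirms this, with the grip at (264,184).

```bash
cat > m.py <<'E'
from h import *
def rect(P2): 
    (c,s,a)=cv2.minAreaRect(P2.astype(np.float32)); return np.round(c,4),np.round(s,4),round(a,2)
D={n:np.load(n+"0.npz") for n in("top","side")}
for n,box in(("top",(180,255,265,300)),("side",(170,200,240,290))):
    f=D[n];hsv=cv2.cvtColor(f["img"],cv2.COLOR_RGB2HSV);m=np.zeros(hsv.shape[:2],bool)
    m[box[0]:box[1],box[2]:box[3]]=True
    m&=(hsv[...,0]<15)&(hsv[...,1]>150)&(hsv[...,2]>90)
    p=f["P"][m&(f["d"]>0)];print(n,"grip",m.sum(),np.median(p,0),rect(p[:,:2]))
    v,u=np.nonzero(m); 
    print(" plane", rect(onplane(f["ray"],f["o"],.19)[m][:,:2]))
f=D["top"];P=f["P"];hsv=cv2.cvtColor(f["img"],cv2.COLOR_RGB2HSV)
# blue mat areas, trays by green absence
for nm,b,z in(("smallmat",(200,295,322,420),.005),("basketmat",(180,280,250,325),.065)):
    m=np.zeros(hsv.shape[:2],bool);m[b[0]:b[1],b[2]:b[3]]=1
    m&=(hsv[...,0]>95)&(hsv[...,0]<115)&(hsv[...,1]>110)
    print(nm,m.sum(),"z",np.median(P[m][:,2]),rect(onplane(f["ray"],f["o"],z)[m][:,:2]))
m=np.zeros(hsv.shape[:2],np.uint8);m[185:318,152:246]=1
g=(hsv[...,1]<90).astype(np.uint8)*m
g=cv2.morphologyEx(g,cv2.MORPH_OPEN,np.ones((3,3)))
n,l,st,_=cv2.connectedComponentsWithStats(g);k=1+np.argmax(st[1:,4]);print(st[k])
print("large",rect(onplane(f["ray"],f["o"],.015)[l==k][:,:2]))
a=cv2.resize(f["img"][180:290,245:325],None,fx=5,fy=5,interpolation=2)[:,:400]
b=cv2.resize(f["img"][200:290,325:415],None,fx=6,fy=6,interpolation=2)
c=np.zeros((550,400,3),np.uint8);c[:b.shape[0],:]=b[:,120:520]
cv2.imwrite("pics/crop.png",np.hstack([a,c])[...,::-1])
E
python3 m.py
python3 - <<'E'
import cv2,numpy as np
i=np.load('side0.npz')['img']
a=cv2.resize(i[170:270,215:320],None,fx=5,fy=5,interpolation=2)
b=cv2.resize(i[250:350,150:205+60],None,fx=2.3,fy=5,interpolation=2)
b=np.pad(b,((0,0),(0,0),(0,0)))
cv2.imwrite('pics/crop2.png',np.hstack([a,b])[...,::-1])
E
```

```text
top grip 88 [0.52103387 0.07915121 0.19235331] (array([0.5158, 0.0792]), array([0.0103, 0.0788]), 84.07)
 plane (array([0.5159, 0.0792]), array([0.0102, 0.0792]), 83.93)
side grip 174 [0.52052434 0.07477974 0.19245454] (array([0.5175, 0.076 ]), array([0.0112, 0.0823]), 84.12)
 plane (array([0.5165, 0.0769]), array([0.016 , 0.0839]), 83.85)
smallmat 3643 z 0.007739201884656044 (array([ 0.4729, -0.158 ]), array([0.1643, 0.1675]), 4.26)
basketmat 1938 z 0.06346868948120271 (array([0.5141, 0.0673]), array([0.1038, 0.1603]), 84.13)
[ 159  191   81  120 9024]
large (array([0.4627, 0.297 ]), array([0.3095, 0.2088]), 2.59)
```

View pics/crop.png

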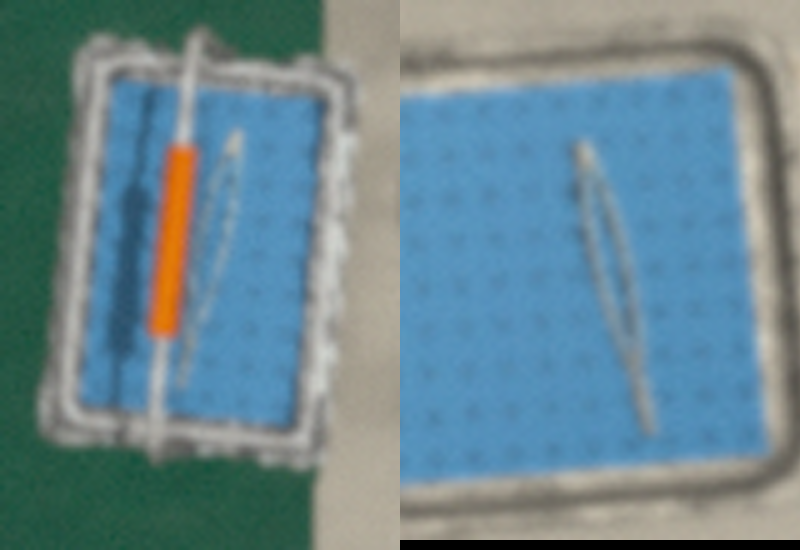

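View pics/crop2.png

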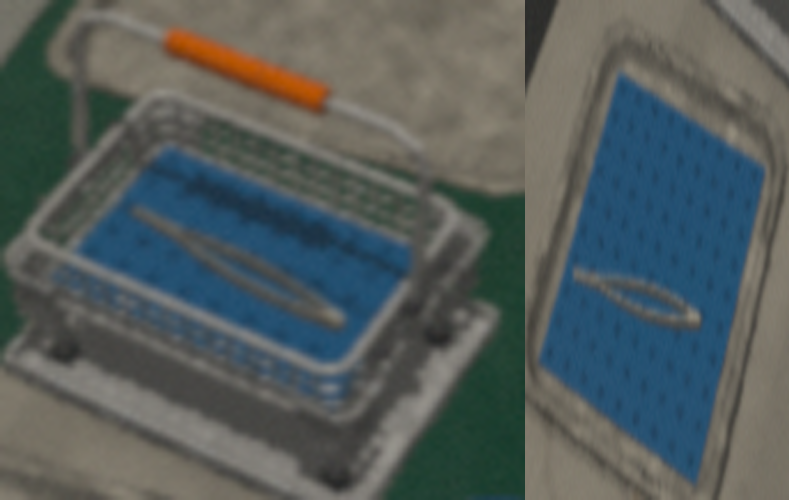

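The crops show the other forceps in the small tray and the task forceps in the basket. Both have their bright blunt end towards +x and their narrow end towards the robot. The handle leans about 6° towards +y. The measured sizes fit the ones given, so I'm moving above the grip.

```bash
cat >> h.py <<'E'
def rows(target,yaw_y=None):
    """normalised jog numbers from the present pose to a TCP point, tool y at yaw_y (deg)"""
    s=r.get_state();R=np.array(s["tool_rot"]);p=np.array(s["eef_pos"])
    y=np.degrees(np.arctan2(R[1,1],R[0,1])); d=R.T@(np.array(target)-p)/.6
    sp=0 if yaw_y is None else -np.radians((yaw_y-y+90)%180-90)/1.5
    print("t",round(s["t"],2),"p",p.round(4),"yaw",y.round(2),"d",d.round(4),"spin",round(sp,4),"f",np.round(s["ft_force"],1),"w",round(s["grip_width"],4))
E
python3 -c "
from h import *
rows([.5165,.0775,.231],84)"
```

```text
t 0.1 p [0.2474 0.6274 0.23  ] yaw 68.47 d [-7.536e-01 -6.879e-01 -4.000e-04] spin -0.1808 f [ 0.2  0.2 -0.6] w 0.0857
```

Emit:
jog_arm:
  targets:
    - {"dx":-0.754,"dy":-0.688,"dz":0,"spin":-0.18}
    - {"dx":-0.754,"dy":-0.688,"dz":0,"spin":-0.18}
    - {"dx":-0.754,"dy":-0.688,"dz":0,"spin":-0.18}
    - {"dx":-0.754,"dy":-0.688,"dz":0,"spin":-0.18}
    - {"dx":-0.754,"dy":-0.688,"dz":0,"spin":-0.18}
    - {"dx":-0.754,"dy":-0.688,"dz":0,"spin":-0.18}
    - {"dx":-0.754,"dy":-0.688,"dz":0,"spin":-0.18}
    - {"dx":-0.754,"dy":-0.688,"dz":0,"spin":-0.18}
    - {"dx":-0.754,"dy":-0.688,"dz":0,"spin":-0.18}
    - {"dx":-0.754,"dy":-0.688,"dz":0,"spin":-0.18}

```text
t: 1.35
eef_pos: [0.5174, 0.0756, 0.231]
tool_rot: [[-0.994, 0.107, -0.0], [0.107, 0.994, 0.0], [0.0, -0.0, -1.0]]
ft_force: [-0.3, 0.6, 0.1]
grip_width: 0.0855
finger_force: 0.0
```

Emit:
jog_arm:
  targets:
    - {"dx":0}
    - {"dx":0}
  grip: 0.0

```text
$.targets[0]: bad value
```

```bash
python3 -c "
from h import *
rows([.5165,.0775,.166],84)"
```

```text
t 1.35 p [0.5174 0.0756 0.231 ] yaw 83.86 d [0.0019 0.003  0.1083] spin -0.0016 f [-0.3  0.6  0.1] w 0.0855
```

Emit:
jog_arm:
  targets:
    - {"dx":0.002,"dy":0.003,"dz":0,"spin":0}
    - {"dx":0.002,"dy":0.003,"dz":0.04,"spin":0}
    - {"dx":0.002,"dy":0.003,"dz":0.08,"spin":0}
    - {"dx":0.002,"dy":0.003,"dz":0.108,"spin":0}
    - {"dx":0.002,"dy":0.003,"dz":0.108,"spin":0}
    - {"dx":0.002,"dy":0.003,"dz":0.108,"spin":0}
  grip: 0.1

```text
t: 2.1
eef_pos: [0.5165, 0.0802, 0.1674]
tool_rot: [[-0.994, 0.105, 0.001], [0.105, 0.994, 0.0], [-0.001, 0.0, -1.0]]
ft_force: [-0.1, -0.1, 0.2]
grip_width: 0.0472
finger_force: 0.0
```

Emit:
jog_arm:
  targets:
    - {"dx":0,"dy":0,"dz":0,"spin":0}
    - {"dx":0,"dy":0,"dz":0,"spin":0}
    - {"dx":0,"dy":0,"dz":0,"spin":0}
    - {"dx":0,"dy":0,"dz":0,"spin":0}
    - {"dx":0,"dy":0,"dz":0,"spin":0}
    - {"dx":0,"dy":0,"dz":0,"spin":0}
  grip: -1
  force: 70

```text
t: 2.85
eef_pos: [0.5167, 0.0798, 0.1676]
tool_rot: [[-0.994, 0.106, 0.002], [0.106, 0.994, 0.0], [-0.002, 0.0, -1.0]]
ft_force: [-1.8, 0.1, 5.7]
grip_width: 0.0114
finger_force: 68.3
```

Emit:
jog_arm:
  targets:
    - {"dx":0,"dy":0,"dz":-0.01,"spin":0}
    - {"dx":0,"dy":0,"dz":-0.02,"spin":0}
    - {"dx":0,"dy":0,"dz":-0.025,"spin":0}
    - {"dx":0,"dy":0,"dz":-0.025,"spin":0}

```text
t: 3.35
eef_pos: [0.516, 0.0797, 0.1815]
tool_rot: [[-0.994, 0.106, -0.0], [0.106, 0.994, -0.0], [0.0, -0.0, -1.0]]
ft_force: [-0.6, -0.2, -2.9]
grip_width: 0.012
finger_force: 68.2
```

```bash
python3 - <<'E'
from h import *
img,*_=cloud("side"); t,*_=cloud("top")
a=cv2.resize(img[120:270,200:340],None,fx=3,fy=3,interpolation=2); b=cv2.resize(t[165:290,230:340],None,fx=3.4,fy=3.6,interpolation=2)
cv2.imwrite("pics/g1.png",np.hstack([a,b[:450,:374]])[...,::-1]); rows([.5165,.08,.23])
E
```

```text
t 3.45 p [0.5158 0.0798 0.1812] yaw 83.94 d [-0.001   0.0005 -0.0813] spin 0 f [ 0.2  0.4 -2.8] w 0.0115
```

View pics/g1.png

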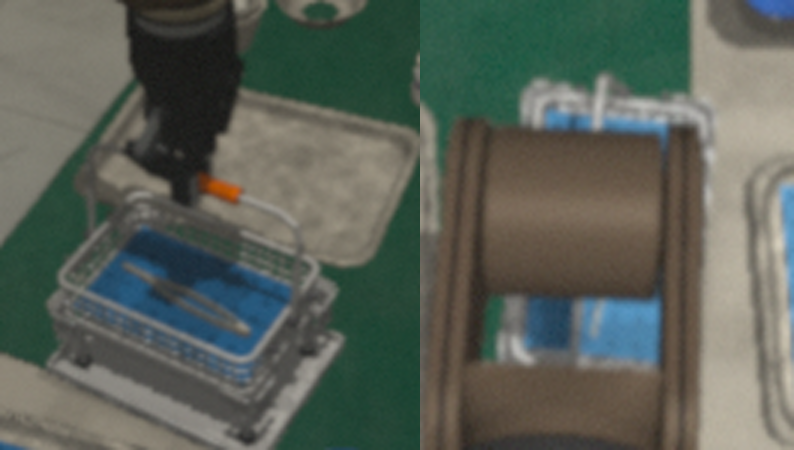

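The basket is gripped at the sleeve and starting to lift. I'll raise it clear and check that it is level.

Emit:
jog_arm:
  targets:
    - {"dx":0,"dy":0,"dz":-0.02,"spin":0}
    - {"dx":0,"dy":0,"dz":-0.04,"spin":0}
    - {"dx":0,"dy":0,"dz":-0.06,"spin":0}
    - {"dx":0,"dy":0,"dz":-0.08,"spin":0}
    - {"dx":0,"dy":0,"dz":-0.095,"spin":0}
    - {"dx":0,"dy":0,"dz":-0.1,"spin":0}
    - {"dx":0,"dy":0,"dz":-0.1,"spin":0}

```text
t: 4.32
eef_pos: [0.516, 0.0798, 0.2415]
tool_rot: [[-0.994, 0.106, -0.0], [0.106, 0.994, 0.0], [0.0, 0.0, -1.0]]
ft_force: [0.1, 0.3, -4.0]
grip_width: 0.0118
finger_force: 68.3
```

```bash
python3 - <<'E'
from h import *
img,d,P,ray,o=cloud("side")
hsv=cv2.cvtColor(img,cv2.COLOR_RGB2HSV)
m=(hsv[...,0]>95)&(hsv[...,0]<120)&(hsv[...,1]>110)&(d>0)&(P[...,2]>.1)&(P[...,2]<.17)&(P[...,0]<.62)&(abs(P[...,1]-.07)<.1)
p=P[m];print(m.sum(),p.mean(0)); A=np.c_[p[:,:2]-p[:,:2].mean(0),np.ones(len(p))]
for _ in range(4):
    q=np.linalg.lstsq(A,p[:,2],rcond=None)[0]; k=abs(A@q-p[:,2])<.006; A=A[k];p=p[k]
print("slope deg",np.degrees(q[:2]),q[2],len(p))
cv2.imwrite("pics/g2.png",cv2.resize(img[70:270,180:380],None,fx=3,fy=3)[...,::-1])
rows([.464,.3075,.245],92.6)
E
```

```text
1188 [0.51274675 0.07744101 0.13869273]
slope deg [-0.2203633  -0.27159361] 0.1386763219859594 1187
t 4.38 p [0.5158 0.0798 0.2411] yaw 83.94 d [ 0.1259  0.3683 -0.0064] spin -0.1008 f [-0.   0.4 -3.7] w 0.0119
```

View pics/g2.png

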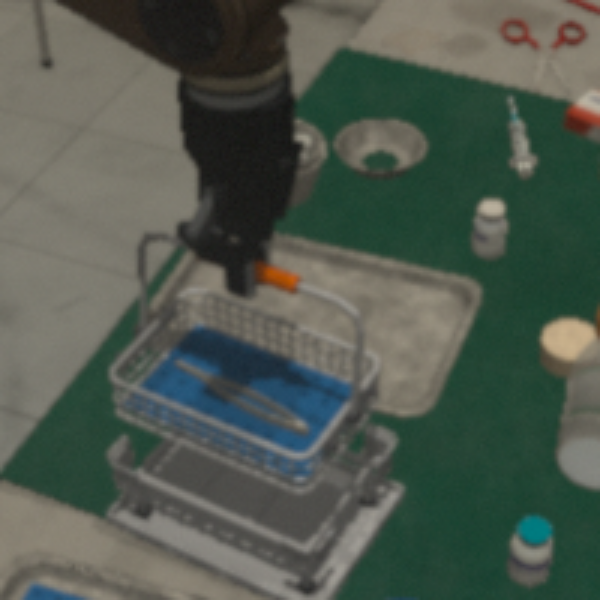

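The basket hangs level (about 0.3°) and clear of the stand at (245,510). Next it goes over the large tray.

Emit:
jog_arm:
  targets:
    - {"dx":0.008,"dy":0.025,"dz":0,"spin":-0.01}
    - {"dx":0.03,"dy":0.085,"dz":0,"spin":-0.025}
    - {"dx":0.055,"dy":0.16,"dz":0,"spin":-0.045}
    - {"dx":0.08,"dy":0.235,"dz":0,"spin":-0.065}
    - {"dx":0.105,"dy":0.305,"dz":0,"spin":-0.085}
    - {"dx":0.12,"dy":0.345,"dz":0,"spin":-0.096}
    - {"dx":0.126,"dy":0.36,"dz":0,"spin":-0.1}
    - {"dx":0.126,"dy":0.36,"dz":0,"spin":-0.1}

```text
t: 5.38
eef_pos: [0.4632, 0.3029, 0.2412]
tool_rot: [[-0.999, -0.046, -0.001], [-0.046, 0.999, -0.001], [0.001, -0.001, -1.0]]
ft_force: [0.5, 0.6, -3.9]
grip_width: 0.012
finger_force: 68.4
```

Emit:
jog_arm:
  targets:
    - {"dx":0,"dy":0,"dz":0.03,"spin":0}
    - {"dx":0,"dy":0,"dz":0.07,"spin":0}
    - {"dx":0,"dy":0,"dz":0.11,"spin":0}
    - {"dx":0,"dy":0,"dz":0.15,"spin":0}
    - {"dx":0,"dy":0,"dz":0.175,"spin":0}
    - {"dx":0,"dy":0,"dz":0.19,"spin":0}
    - {"dx":0,"dy":0,"dz":0.195,"spin":0}
    - {"dx":0,"dy":0,"dz":0.195,"spin":0}

```text
t: 6.38
eef_pos: [0.4641, 0.3027, 0.1251]
tool_rot: [[-0.999, -0.044, 0.001], [-0.044, 0.999, 0.0], [-0.001, 0.0, -1.0]]
ft_force: [-0.3, -0.4, -3.3]
grip_width: 0.0119
finger_force: 68.4
```

```bash
python3 -c "
from h import *
img,d,P,ray,o=cloud('side')
hsv=cv2.cvtColor(img,cv2.COLOR_RGB2HSV)
m=(hsv[...,0]>95)&(hsv[...,0]<120)&(hsv[...,1]>110)&(d>0)&(abs(P[...,0]-.46)<.12)&(abs(P[...,1]-.3)<.1)
p=P[m];print(m.sum(),p.mean(0),p[:,2].std(),p.min(0),p.max(0))
rows([.464,.302,.113],92.6)"
```

```text
758 [0.46299767 0.30383816 0.02319379] 0.002790014725175226 [0.38537811 0.22790061 0.01580612] [0.54630961 0.3471521  0.03996357]
t 6.42 p [0.4642 0.3028 0.1254] yaw 92.53 d [ 0.0005 -0.0013  0.0206] spin -0.0008 f [-0.2 -0.2 -3.2] w 0.0116
```

Emit:
jog_arm:
  targets:
    - {"dx":0,"dy":0,"dz":0.005,"spin":0}
    - {"dx":0,"dy":0,"dz":0.01,"spin":0}
    - {"dx":0,"dy":0,"dz":0.014,"spin":0}
    - {"dx":0,"dy":0,"dz":0.016,"spin":0}
    - {"dx":0,"dy":0,"dz":0.016,"spin":0}

```text
t: 7.05
eef_pos: [0.4636, 0.3027, 0.1153]
tool_rot: [[-0.999, -0.044, -0.0], [-0.044, 0.999, 0.0], [0.0, 0.0, -1.0]]
ft_force: [-2.4, -0.2, -0.6]
grip_width: 0.0118
finger_force: 68.8
```

Emit:
jog_arm:
  targets:
    - {"dx":0,"dy":0,"dz":0.002,"spin":0}
    - {"dx":0,"dy":0,"dz":0.003,"spin":0}
    - {"dx":0,"dy":0,"dz":0.003,"spin":0}

```text
t: 7.42
eef_pos: [0.4637, 0.3033, 0.1152]
tool_rot: [[-0.999, -0.044, -0.0], [-0.044, 0.999, 0.001], [0.0, 0.001, -1.0]]
ft_force: [-5.3, 0.8, 7.8]
grip_width: 0.0121
finger_force: 69.7
```

Contact came at the expected height. I'll ease off and open to a cage width.

Emit:
jog_arm:
  targets:
    - {"dx":0,"dy":0,"dz":-0.002,"spin":0}
    - {"dx":0,"dy":0,"dz":-0.003,"spin":0}
    - {"dx":0,"dy":0,"dz":-0.003,"spin":0}

```text
t: 7.8
eef_pos: [0.4639, 0.3028, 0.1153]
tool_rot: [[-0.999, -0.044, 0.001], [-0.044, 0.999, 0.001], [-0.001, 0.001, -1.0]]
ft_force: [-2.9, 1.7, 2.8]
grip_width: 0.0119
finger_force: 69.1
```

Emit:
jog_arm:
  targets:
    - {"dx":0,"dy":0,"dz":0,"spin":0}
    - {"dx":0,"dy":0,"dz":0,"spin":0}
    - {"dx":0,"dy":0,"dz":0,"spin":0}
    - {"dx":0,"dy":0,"dz":0,"spin":0}
  grip: -0.35

```text
t: 8.3
eef_pos: [0.4637, 0.3024, 0.1148]
tool_rot: [[-0.999, -0.044, 0.0], [-0.044, 0.999, -0.0], [-0.0, -0.0, -1.0]]
ft_force: [-0.5, 0.3, -0.1]
grip_width: 0.0278
finger_force: 0.0
```

```bash
python3 -c "
from h import *
img,d,P,ray,o=cloud('side')
hsv=cv2.cvtColor(img,cv2.COLOR_RGB2HSV)
m=(hsv[...,0]>95)&(hsv[...,0]<120)&(hsv[...,1]>110)&(d>0)&(abs(P[...,0]-.46)<.12)&(abs(P[...,1]-.3)<.1)
p=P[m];print(m.sum(),p.mean(0),p[:,2].std());q=np.linalg.lstsq(np.c_[p[:,:2],np.ones(len(p))],p[:,2],rcond=None)[0];print(np.degrees(q[:2]))
cv2.imwrite('pics/g3.png',cv2.resize(img[50:250,170:370],None,fx=3,fy=3)[...,::-1])
rows([.464,.302,.113],92.6)"
```

```text
602 [0.46202475 0.30619871 0.0124276 ] 0.0019961730687658133
[ 0.05013501 -0.74137071]
t 8.35 p [0.4638 0.3025 0.1149] yaw 92.53 d [-0.0004 -0.0008  0.0031] spin -0.0009 f [-0.2 -1.1  0.7] w 0.028
```

View pics/g3.png

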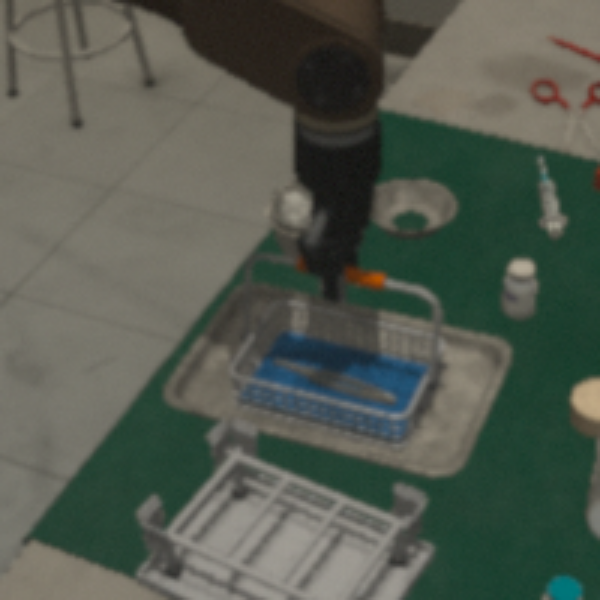

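The basket stands flat in the tray, with the handle upright in the cage at (365,275). I'll fold it towards +y, guiding it along its arc.

Emit:
jog_arm:
  targets:
    - {"dx":0,"dy":0.012,"dz":0.001,"spin":0}
    - {"dx":0,"dy":0.025,"dz":0.003,"spin":0}
    - {"dx":0,"dy":0.038,"dz":0.006,"spin":0}
    - {"dx":0,"dy":0.05,"dz":0.01,"spin":0}
    - {"dx":0,"dy":0.064,"dz":0.015,"spin":0}
    - {"dx":0,"dy":0.077,"dz":0.021,"spin":0}
    - {"dx":0,"dy":0.088,"dz":0.029,"spin":0}
    - {"dx":0,"dy":0.099,"dz":0.037,"spin":0}
    - {"dx":0,"dy":0.11,"dz":0.047,"spin":0}
    - {"dx":0,"dy":0.119,"dz":0.057,"spin":0}

```text
t: 9.6
eef_pos: [0.4604, 0.3742, 0.0802]
tool_rot: [[-0.999, -0.044, -0.0], [-0.044, 0.999, -0.0], [0.0, -0.0, -1.0]]
ft_force: [-0.1, 0.7, -0.1]
grip_width: 0.028
finger_force: 0.0
```

Emit:
jog_arm:
  targets:
    - {"dx":0,"dy":0.007,"dz":0.01,"spin":0}
    - {"dx":0,"dy":0.013,"dz":0.02,"spin":0}
    - {"dx":0,"dy":0.016,"dz":0.022,"spin":0}

```text
t: 9.98
eef_pos: [0.4597, 0.3834, 0.0668]
tool_rot: [[-0.999, -0.044, -0.001], [-0.044, 0.999, -0.001], [0.001, -0.001, -1.0]]
ft_force: [-0.1, 0.6, 0.6]
grip_width: 0.0278
finger_force: 0.0
```

Emit:
jog_arm:
  targets:
    - {"dx":0,"dy":-0.006,"dz":-0.01,"spin":0}
    - {"dx":0,"dy":-0.006,"dz":-0.06,"spin":0}
    - {"dx":0,"dy":-0.006,"dz":-0.1,"spin":0}
    - {"dx":0,"dy":-0.006,"dz":-0.1,"spin":0}

```text
t: 10.48
eef_pos: [0.4621, 0.3806, 0.1309]
tool_rot: [[-0.999, -0.044, 0.006], [-0.044, 0.999, 0.003], [-0.006, 0.003, -1.0]]
ft_force: [0.2, -0.1, 0.9]
grip_width: 0.0276
finger_force: 0.0
```

```bash
cat > s.py <<'E'
from h import *
import sys
for n in("side","top"):
    img,d,P,ray,o=cloud(n)
    hsv=cv2.cvtColor(img,cv2.COLOR_RGB2HSV)
    near=(d>0)&(abs(P[...,0]-.46)<.13)&(abs(P[...,1]-.33)<.14)&(P[...,2]<.16)
    m=(hsv[...,0]>95)&(hsv[...,0]<120)&(hsv[...,1]>110)&near
    p=P[m]
    if len(p)>20: print(n,"mat",m.sum(),p.mean(0),cv2.minAreaRect(p[:,:2].astype(np.float32)),p[:,2].std())
    m=(hsv[...,0]<14)&(hsv[...,1]>170)&near
    p=P[m]
    if len(p)>5: print(n,"grip",len(p),np.median(p,0),p.min(0),p.max(0))
    cv2.imwrite(f"pics/s_{n}.png",img[...,::-1])
rows([.464,.38,.1],92.6)
E
python3 s.py
```

```text
side mat 644 [0.46221298 0.30519051 0.01257098] ((0.46259909868240356, 0.2861481308937073), (0.15504726767539978, 0.1115669533610344), 1.6442705392837524) 0.002361171401286687
side grip 77 [0.46295266 0.37794079 0.05936927] [0.42580232 0.37201022 0.051887  ] [0.50237108 0.38823186 0.0660399 ]
top mat 2015 [0.46425087 0.29195148 0.01117091] ((0.4646936058998108, 0.2919946014881134), (0.16138491034507751, 0.10085843503475189), 2.5066089630126953) 0.0018275537265627312
top grip 35 [0.4768174  0.38120488 0.0598041 ] [0.42112433 0.37628445 0.05549848] [0.49968617 0.39023017 0.06447851]
t 10.57 p [0.4602 0.3796 0.1275] yaw 92.52 d [-0.0064  0.0004  0.0458] spin -0.0009 f [-0.2 -0.4 -0.2] w 0.0275
```

The handle is folded to about 77° and the basket hasn't moved. I'll shut the fingers and press it onto its stop.

Emit:
jog_arm:
  targets:
    - {"dx":0,"dy":0.008,"dz":0.01,"spin":0}
    - {"dx":0,"dy":0.008,"dz":0.03,"spin":0}
    - {"dx":0,"dy":0.008,"dz":0.05,"spin":0}
    - {"dx":0,"dy":0.008,"dz":0.075,"spin":0}
    - {"dx":0,"dy":0.008,"dz":0.095,"spin":0}
    - {"dx":0,"dy":0.008,"dz":0.105,"spin":0}
    - {"dx":0,"dy":0.008,"dz":0.11,"spin":0}
    - {"dx":0,"dy":0.008,"dz":0.112,"spin":0}
    - {"dx":0,"dy":0.008,"dz":0.112,"spin":0}
  grip: -1
  force: 40

```text
t: 11.7
eef_pos: [0.46, 0.3851, 0.0613]
tool_rot: [[-0.999, -0.044, 0.0], [-0.044, 0.999, 0.001], [-0.0, 0.001, -1.0]]
ft_force: [-3.1, 0.1, 5.0]
grip_width: -0.0001
finger_force: 2.3
```

```bash
python3 -c "
from h import *
rows([.464,.386,.057],92.6)"
```

```text
t 11.7 p [0.46   0.3851 0.0613] yaw 92.54 d [-0.0067  0.0012  0.0072] spin -0.0007 f [-3.1  0.1  5. ] w -0.0001
```

Emit:
jog_arm:
  targets:
    - {"dx":0,"dy":0,"dz":0.002,"spin":0}
    - {"dx":0,"dy":0,"dz":0.004,"spin":0}
    - {"dx":0,"dy":0,"dz":0.004,"spin":0}

```text
t: 12.08
eef_pos: [0.4602, 0.3865, 0.0601]
tool_rot: [[-0.999, -0.044, 0.001], [-0.044, 0.999, 0.004], [-0.001, 0.004, -1.0]]
ft_force: [-4.8, 2.6, 8.7]
grip_width: -0.0
finger_force: 4.2
```

Emit:
jog_arm:
  targets:
    - {"dx":0,"dy":0,"dz":-0.04,"spin":0}
    - {"dx":0,"dy":0,"dz":-0.14,"spin":0}
    - {"dx":0,"dy":-0.08,"dz":-0.24,"spin":0}
    - {"dx":0,"dy":-0.18,"dz":-0.3,"spin":0}
    - {"dx":0,"dy":-0.28,"dz":-0.3,"spin":0}
    - {"dx":0,"dy":-0.38,"dz":-0.3,"spin":0}
    - {"dx":0,"dy":-0.48,"dz":-0.3,"spin":0}
    - {"dx":0,"dy":-0.55,"dz":-0.3,"spin":0}
    - {"dx":0,"dy":-0.55,"dz":-0.3,"spin":0}
  grip: 0

```text
t: 13.2
eef_pos: [0.4752, 0.0515, 0.2382]
tool_rot: [[-0.999, -0.038, 0.002], [-0.038, 0.999, -0.002], [-0.002, -0.002, -1.0]]
ft_force: [-0.3, 0.7, -0.5]
grip_width: 0.0427
finger_force: 0.0
```

```bash
cat > f.py <<'E'
from h import *
def fc(img,ray,o,box,z):
    """forceps by low saturation on blue inside pixel box; ends on plane z"""
    r0,r1,c0,c1=box; hsv=cv2.cvtColor(img,cv2.COLOR_RGB2HSV); m=np.zeros(img.shape[:2],np.uint8)
    m[r0:r1,c0:c1]=(hsv[r0:r1,c0:c1,1]<110); m=cv2.morphologyEx(m,cv2.MORPH_CLOSE,np.ones((3,3)))
    n,l,st,_=cv2.connectedComponentsWithStats(m); k=1+np.argmax(st[1:,4]); p=onplane(ray,o,z)[l==k][:,:2]
    c,s,a=cv2.minAreaRect(p.astype(np.float32)); a=a if s[0]>s[1] else a-90
    u=np.array([np.cos(np.radians(a)),np.sin(np.radians(a))]); 
    vx,vy,_,_=cv2.fitLine(p.astype(np.float32),cv2.DIST_L2,0,.01,.01).ravel(); 
    t=(p-c)@u
    print(st[k],"c",np.round(c,4),"size",np.round(s,4),"ang",round((a+90)%180-90,2),"fit",round(float(np.degrees(np.arctan(vy/vx))),2),"far",p[t>t.max()-.004].mean(0).round(4),"near",p[t<t.min()+.004].mean(0).round(4))
    return l==k
E
python3 s.py; python3 - <<'E'
from f import *
f=np.load("top0.npz"); fc(f["img"],f["ray"],f["o"],(218,278,360,398),.009)
f=np.load("side0.npz"); fc(f["img"],f["ray"],f["o"],(298,320,160,235),.009)
i=cv2.imread("pics/s_top.png"); s=cv2.imread("pics/s_side.png")
cv2.imwrite("pics/g4.png",np.hstack([cv2.resize(i[190:310,150:250],None,fx=4,fy=4),cv2.resize(s[110:230,215:315],None,fx=4,fy=4)]))
E
```

```text
side mat 660 [0.46068725 0.30460714 0.0126507 ] ((0.4640839695930481, 0.2829267680644989), (0.15726405382156372, 0.11438734829425812), 3.6328823566436768) 0.0023535022748731637
side grip 61 [0.45847706 0.37868163 0.05751207] [ 0.38844539  0.3723314  -0.00040189] [0.50098684 0.45717708 0.06470318]
top mat 2022 [0.46401799 0.29219656 0.01120636] ((0.4643770158290863, 0.2921939790248871), (0.16072069108486176, 0.10184096544981003), 2.4239931106567383) 0.0018916364435857217
top grip 37 [0.45660052 0.38698595 0.05697871] [0.42131467 0.37591745 0.01431438] [0.49967782 0.38885296 0.063044  ]
t 13.3 p [0.4749 0.0544 0.238 ] yaw 92.43 d [-0.0047  0.543   0.2299] spin -0.0019 f [-0.1 -0.8 -0.7] w 0.0427
[373 223  15  50 295] c [ 0.4686 -0.1846] size [0.1325 0.0193] ang 12.85 fit 12.13 far [ 0.5313 -0.1698] near [ 0.4056 -0.1974]
[171 303  56  13 333] c [ 0.4669 -0.1821] size [0.1326 0.0202] ang 11.85 fit 13.0 far [ 0.5296 -0.1682] near [ 0.4039 -0.1966]
```

View pics/g4.png

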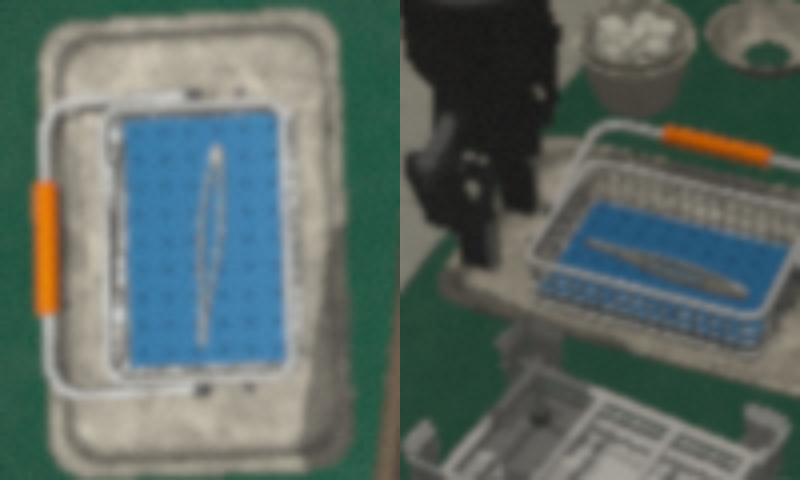

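The handle is folded flat to the left, with the sleeve at (47,247) in the crop. The forceps lies at (217,155)–(203,345), blunt end still towards +x like the other one.

```bash
python3 - <<'E'
from f import *
for n,b in(("top",(222,281,190,213)),("side",(165,190,258,305))):
    img,d,P,ray,o=cloud(n); m=fc(img,ray,o,b,.013)
    q=P[m];print(np.median(q,0))
rows([.464,.292,.1],90)
E
```

```text
[199 226   8  51 275] c [0.4607 0.2859] size [0.1317 0.0188] ang 0.62 fit -4.3 far [0.525  0.2833] near [0.3961 0.2919]
[0.46828799 0.28768372 0.01240674]
[258 170  47  20 614] c [0.4652 0.2774] size [0.1326 0.0804] ang 22.85 fit 12.84 far [0.539  0.2693] near [0.4098 0.2436]
[0.46653838 0.25608849 0.01456723]
t 13.4 p [0.4747 0.0557 0.2379] yaw 92.59 d [1.000e-04 3.943e-01 2.298e-01] spin 0.0302 f [-0.1 -0.3 -0.1] w 0.0427
```

Emit:
jog_arm:
  targets:
    - {"dx":0.006,"dy":0.09,"dz":0,"spin":0.02}
    - {"dx":0.006,"dy":0.19,"dz":0,"spin":0.04}
    - {"dx":0.006,"dy":0.29,"dz":0.04,"spin":0.06}
    - {"dx":0.006,"dy":0.36,"dz":0.11,"spin":0.074}
    - {"dx":0.006,"dy":0.387,"dz":0.19,"spin":0.074}
    - {"dx":0.006,"dy":0.387,"dz":0.23,"spin":0.074}
    - {"dx":0.006,"dy":0.387,"dz":0.23,"spin":0.074}
    - {"dx":0.006,"dy":0.387,"dz":0.23,"spin":0.074}
  grip: -0.2

```text
t: 14.4
eef_pos: [0.4613, 0.2878, 0.1012]
tool_rot: [[-0.998, 0.065, 0.002], [0.065, 0.998, 0.001], [-0.002, 0.001, -1.0]]
ft_force: [-0.3, -0.6, -0.0]
grip_width: 0.0342
finger_force: 0.0
```

```bash
python3 -c "
from h import *
rows([.4606,.2876,.0125],86.2)"
```

```text
t 14.4 p [0.4613 0.2878 0.1012] yaw 86.25 d [ 0.0014 -0.0006  0.1478] spin 0.0005 f [-0.3 -0.6 -0. ] w 0.0342
```

Emit:
jog_arm:
  targets:
    - {"dx":0.001,"dy":0,"dz":0.05,"spin":0}
    - {"dx":0.001,"dy":0,"dz":0.1,"spin":0}
    - {"dx":0.001,"dy":0,"dz":0.13,"spin":0}
    - {"dx":0.001,"dy":0,"dz":0.14,"spin":0}
    - {"dx":0.001,"dy":0,"dz":0.146,"spin":0}
    - {"dx":0.001,"dy":0,"dz":0.146,"spin":0}
    - {"dx":0.001,"dy":0,"dz":0.146,"spin":0}

```text
t: 15.28
eef_pos: [0.4608, 0.2871, 0.0132]
tool_rot: [[-0.998, 0.067, 0.001], [0.067, 0.998, 0.001], [-0.001, 0.001, -1.0]]
ft_force: [-0.4, -0.1, -0.9]
grip_width: 0.0342
finger_force: 0.0
```

Emit:
jog_arm:
  targets:
    - {"dx":0,"dy":0,"dz":0,"spin":0}
    - {"dx":0,"dy":0,"dz":0,"spin":0}
    - {"dx":0,"dy":0,"dz":0,"spin":0}
    - {"dx":0,"dy":0,"dz":0,"spin":0}
    - {"dx":0,"dy":0,"dz":0,"spin":0}
  grip: -1
  force: 30

```text
t: 15.9
eef_pos: [0.4605, 0.287, 0.0128]
tool_rot: [[-0.998, 0.067, 0.001], [0.067, 0.998, 0.0], [-0.001, 0.0, -1.0]]
ft_force: [-0.8, -0.3, 5.3]
grip_width: 0.012
finger_force: 29.6
```

The forceps is gripped. I'll lift it straight out, then carry it to above the small tray.

Emit:
jog_arm:
  targets:
    - {"dx":0,"dy":0,"dz":-0.02,"spin":0}
    - {"dx":0,"dy":0,"dz":-0.06,"spin":0}
    - {"dx":0,"dy":0,"dz":-0.12,"spin":0}
    - {"dx":0,"dy":0,"dz":-0.19,"spin":0}
    - {"dx":0,"dy":0,"dz":-0.24,"spin":0}
    - {"dx":0,"dy":0,"dz":-0.26,"spin":0}
    - {"dx":0,"dy":0,"dz":-0.26,"spin":0}

```text
t: 16.77
eef_pos: [0.4602, 0.2869, 0.1686]
tool_rot: [[-0.998, 0.067, 0.001], [0.067, 0.998, 0.0], [-0.001, 0.0, -1.0]]
ft_force: [0.6, -0.0, -0.0]
grip_width: 0.0126
finger_force: 29.3
```

```bash
python3 -c "
from h import *
rows([.4588,-.1424,.165],102.4)"
```

```text
t 16.77 p [0.4602 0.2869 0.1686] yaw 86.17 d [-0.0454 -0.714   0.0058] spin -0.1888 f [ 0.6 -0.  -0. ] w 0.0126
```

Emit:
jog_arm:
  targets:
    - {"dx":-0.005,"dy":-0.07,"dz":0,"spin":0}
    - {"dx":-0.01,"dy":-0.16,"dz":0,"spin":-0.02}
    - {"dx":-0.015,"dy":-0.25,"dz":0,"spin":-0.05}
    - {"dx":-0.02,"dy":-0.34,"dz":0,"spin":-0.08}
    - {"dx":-0.03,"dy":-0.43,"dz":0,"spin":-0.11}
    - {"dx":-0.035,"dy":-0.52,"dz":0,"spin":-0.14}
    - {"dx":-0.04,"dy":-0.61,"dz":0,"spin":-0.17}
    - {"dx":-0.045,"dy":-0.68,"dz":0,"spin":-0.189}
    - {"dx":-0.045,"dy":-0.714,"dz":0,"spin":-0.189}
    - {"dx":-0.045,"dy":-0.714,"dz":0,"spin":-0.189}

```text
t: 18.02
eef_pos: [0.4573, -0.143, 0.1663]
tool_rot: [[-0.977, -0.212, -0.003], [-0.212, 0.977, 0.002], [0.003, 0.003, -1.0]]
ft_force: [0.7, 0.7, 0.1]
grip_width: 0.0125
finger_force: 29.3
```

Emit:
jog_arm:
  targets:
    - {"dx":0,"dy":0,"dz":0.06,"spin":0}
    - {"dx":0,"dy":0,"dz":0.12,"spin":0}
    - {"dx":0,"dy":0,"dz":0.17,"spin":0}
    - {"dx":0,"dy":0,"dz":0.2,"spin":0}
    - {"dx":0,"dy":0,"dz":0.2,"spin":0}
    - {"dx":0,"dy":0,"dz":0.2,"spin":0}

```text
t: 18.77
eef_pos: [0.4587, -0.1419, 0.0486]
tool_rot: [[-0.976, -0.216, 0.0], [-0.216, 0.976, 0.0], [-0.0, 0.0, -1.0]]
ft_force: [0.2, 0.0, -1.1]
grip_width: 0.0126
finger_force: 29.3
```

```bash
python3 - <<'E'
from h import *
s,*_=cloud("side");t,*_=cloud("top")
cv2.imwrite("pics/g5.png",np.hstack([cv2.resize(s[240:360,130:270],None,fx=3,fy=4),cv2.resize(t[195:295,320:420],None,fx=3.8,fy=4.8)])[...,::-1])
rows([.4588,-.1424,.0088],102.4)
E
```

```text
t 18.88 p [ 0.4592 -0.1424  0.0493] yaw 102.44 d [0.0008 0.0003 0.0675] spin 0.0005 f [ 0.9  0.9 -0.1] w 0.0126
```

View pics/g5.png

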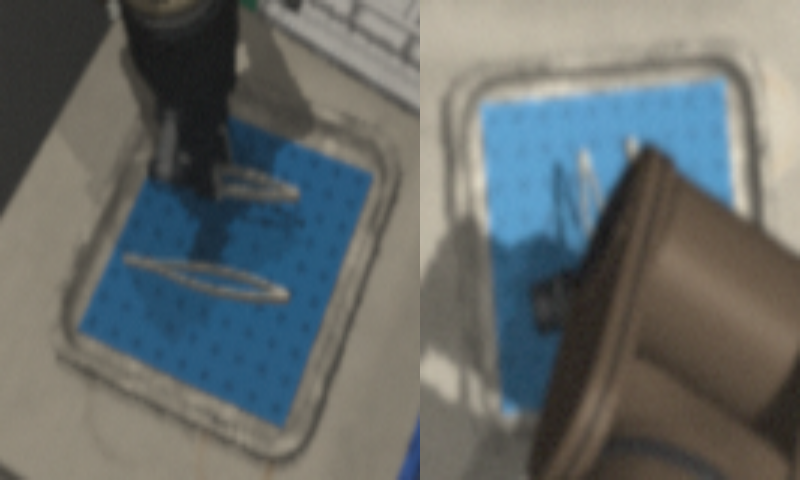

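The held forceps, with its far end at (295,190), is parallel to the other at (285,295) and level with it. Lowering it now.

Emit:
jog_arm:
  targets:
    - {"dx":0,"dy":0,"dz":0.025,"spin":0}
    - {"dx":0,"dy":0,"dz":0.045,"spin":0}
    - {"dx":0,"dy":0,"dz":0.056,"spin":0}
    - {"dx":0,"dy":0,"dz":0.062,"spin":0}
    - {"dx":0,"dy":0,"dz":0.066,"spin":0}
    - {"dx":0,"dy":0,"dz":0.066,"spin":0}

```text
t: 19.62
eef_pos: [0.4588, -0.1426, 0.0093]
tool_rot: [[-0.977, -0.215, 0.0], [-0.215, 0.977, -0.0], [0.0, -0.0, -1.0]]
ft_force: [-1.7, 0.5, 2.9]
grip_width: 0.0125
finger_force: 29.7
```

It has touched the mat, so I'll open and withdraw.

Emit:
jog_arm:
  targets:
    - {"dx":0,"dy":0,"dz":0,"spin":0}
    - {"dx":0,"dy":0,"dz":0,"spin":0}
    - {"dx":0,"dy":0,"dz":0,"spin":0}
  grip: -0.46

```text
t: 20.0
eef_pos: [0.4585, -0.1424, 0.0087]
tool_rot: [[-0.977, -0.215, 0.0], [-0.215, 0.977, -0.0], [-0.0, -0.0, -1.0]]
ft_force: [-0.3, 0.2, -0.0]
grip_width: 0.0227
finger_force: 0.0
```

Emit:
jog_arm:
  targets:
    - {"dx":0,"dy":0,"dz":-0.01,"spin":0}
    - {"dx":0,"dy":0,"dz":-0.04,"spin":0}
    - {"dx":0,"dy":0,"dz":-0.12,"spin":0}
    - {"dx":0,"dy":0,"dz":-0.22,"spin":0}
    - {"dx":0,"dy":0,"dz":-0.3,"spin":0}
    - {"dx":0,"dy":0.1,"dz":-0.35,"spin":0}
    - {"dx":0,"dy":0.2,"dz":-0.35,"spin":0}
    - {"dx":0,"dy":0.28,"dz":-0.35,"spin":0}
    - {"dx":0,"dy":0.33,"dz":-0.35,"spin":0}
    - {"dx":0,"dy":0.33,"dz":-0.35,"spin":0}

```text
t: 21.25
eef_pos: [0.4154, 0.0524, 0.219]
tool_rot: [[-0.976, -0.219, 0.001], [-0.219, 0.976, -0.0], [-0.001, -0.0, -1.0]]
ft_force: [0.2, -1.0, -0.6]
grip_width: 0.0226
finger_force: 0.0
```

```bash
python3 s.py; python3 - <<'E'
from f import *
s,*_=cloud("side");t,d,P,ray,o=cloud("top")
for b in((218,278,376,398),(218,284,352,376)): fc(t,ray,o,b,.009)
cv2.imwrite("pics/g6.png",np.hstack([s[80:370,110:380],cv2.resize(t[185:305,150:425],None,fx=1.9,fy=2.42)[:290]])[...,::-1])
E
```

```text
side mat 852 [0.46229995 0.30146102 0.01245373] ((0.4635152518749237, 0.286557674407959), (0.1621326059103012, 0.10807372629642487), 0.3105587959289551) 0.0018391666183976442
side grip 66 [0.45569163 0.37825759 0.05770775] [ 0.39641059  0.372639   -0.00101276] [0.50167395 0.4578898  0.06576436]
top mat 2256 [0.46414462 0.29168247 0.01120147] ((0.46445950865745544, 0.29244402050971985), (0.16048213839530945, 0.10090302675962448), 2.463648796081543) 0.0018474688897779743
top grip 41 [0.45243847 0.38687969 0.0569983 ] [0.42120228 0.37499337 0.0144342 ] [0.49969518 0.38918645 0.0643342 ]
t 21.35 p [0.4161 0.0507 0.219 ] yaw 102.46 d [-0.1963  0.5189  0.1981] spin 0.1147 f [ 0.8  0.2 -0.4] w 0.0231
[376 223  12  50 266] c [ 0.4679 -0.1838] size [0.1313 0.0198] ang 10.12 fit 10.65 far [ 0.531  -0.1741] near [ 0.4054 -0.1969]
[352 226  24  58 438] c [ 0.4503 -0.1383] size [0.0604 0.1492] ang -0.81 fit 3.15 far [ 0.5235 -0.1301] near [ 0.3772 -0.1373]
```

View pics/g6.png

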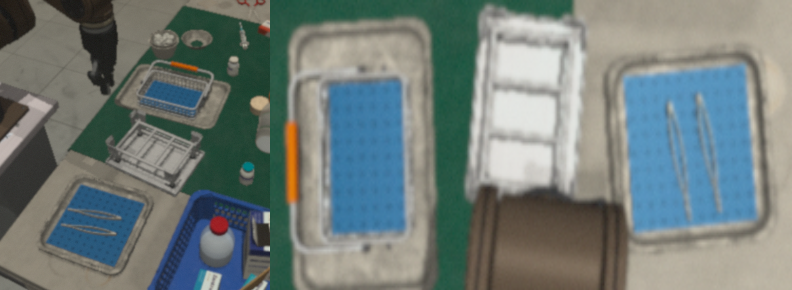

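The picture shows both forceps parallel, about 41 mm apart centre to centre and level to about 1.5 mm: (669,105)–(689,218) and (698,95)–(719,210). The basket is flat in the large tray with its handle folded left, and the arm is clear.

```bash
python3 -c "
from rig import r
print(r.sign_off())"
```

```text
the job is handed in; nothing more can be done
None
```

The job is handed in at about 21 s: the basket stands flat in the large tray with its handle folded down to the left, and the forceps lies on the small tray's mat, parallel to the other one, tips the same way, ends level to about 1.5 mm and about 41 mm apart centre to centre.

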